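Shim the leaning microscope stand

ROBOT

A 6-joint arm with a two-finger parallel gripper is mounted at the origin on a cart in front of the work surface, level with it; the furniture and walls round the work are solid. World frame = base frame: x ahead of the robot, y to its left, z up, the work surface at z = 0. Lengths are in m, angles in rad, forces in N, time in s.
With the tool pointing down it reaches from about 0.425 to 0.95 m from the base axis. Payload 3.5 kg.
Tool frame: the origin (TCP) lies between the finger pads; the fingertips stand 17 mm ahead of it and the grasp point (between the pads) lies 2 mm behind it (ctrl.tip_reach is the distance from the TCP to the fingertips, in m); z points along the fingers, y is the direction in which the jaws open and shut (so a half turn about z gives the same grasp; the last joint's range is limited). The gripper opens to 85 mm and grips with 20 to 120 N. Pads are 22 mm wide; open, the fingers measure 114 mm over their backs; the gripper's body (76 mm by 85 mm) begins 54 mm behind the grasp point. The pads swing forward as they close: fully open they stand 13 mm farther back than shut.
Start: joints at [-1.48, 0.286, 1.577, -0, 1.279, -0.15], TCP at [0.161, -0.656, 0.248] pointing down, gripper open.
Joint ranges: [-2.77, 2.77], [-0.9, 2.22], [0.21, 2.48], [-1.53, 4.67], [0.24, 2.81], [-2.84, 2.84]. Speed limits (rad/s): [2.79, 2.79, 3.14, 3.14, 3.14, 3.14].

INTERFACE

Orientations are given as a unit quaternion [x, y, z, w].
In Python, from plant import monitor, imaging, workorder, ctrl gives the robot as it stands.
- The arm moves only by the tool send_rows, never from a script. Its argument "rows" is a list of rows, each a list of 4 numbers: the shift along the world's x, y, z normalised to -1 to 1, where 1 is 0.3 m, then the turn about the world's z normalised to -1 to 1, where 1 is 360 degrees. A call has 1 to 20 rows; each row is the pose to reach, as a shift and turn from the pose commanded when the call began, turning the shorter way round; what a row does not reach only later rows make up. A row lasts 1/8 s, in which the tool goes at most 62.5 mm and 10.7 degrees, less where a joint would pass 70% of its speed; a pose out of reach is approached as far as the arm can. A call with a number of a shift or a turn outside -1 to 1 is refused whole. A call with a gripper value outside its range is refused whole. "jaw" is the closure, from 0 (fully open) to 1 (shut), set as the call begins (left out, the last holds). The fingers move at their own pace and stop on an object; "newtons" is the grip in N (left out, the last holds). Time passes only in rows, so rows that repeat a pose let the fingers close. It gives the time, the measured TCP pose, the force and the opening at its end, in the units of the state.
- monitor.get_state(): the state, without advancing time (a new reading comes with each control period).
- imaging.read_camera(name): name is "side" or "top" or "wrist"; returns the picture (420x560x3 uint8, red, green, blue); there is no depth.
- imaging.calibration(name): a dict with "intrinsics" (3x3 intrinsics, pixels), "cam_to_world" (4x4, takes a point from camera to world coordinates). Camera axes: x right, y up, looking along -z (the intrinsics and any distortion apply to the point x, -y, -z); pixel columns grow to the right and rows downward; lengths in m; the calibration is good to about 2 mm. A picture is of the moment at which its call begins: read the wrist's pose just before it. calibration takes no time and is no camera call; for the wrist camera it gives the pose at the moment of the call.
- workorder.sign_off(): hands the job in, once; it reports no verdict.
The state is a dict: "time": time; "qpos": joint angles; "dq": joint speeds; "joint_efforts": joint torques, N m; "eef_pos": TCP position; "tcp_rot": TCP orientation; "contact_force": force on the tool from outside, world axes, zero at the start; "wrist_torque": the same for the moment, N m; "opening": opening from 0.0 (shut) to 1.0 (fully open).
Only numpy, scipy, OpenCV 4.12 (cv2) and the standard library are available. Lean on these libraries where they do the work, as an engineer would, in place of code of your own. Each camera call takes 0.05 s, during which the arm holds its last target.

TASK

The microscope stand has lost the rubber boot of one foot and leans on that corner. Push the wooden wedge along the table under the bare foot until the stand is level and the foot stands on the wedge's flat part, then press down firmly on the round cap above that foot to check that it no longer rocks, and finish while still pressing. Only push and press: do not pick up the wedge, do not shove the stand out of place, and leave the other things on the table alone.

Things in the scene. Friction and masses are not known exactly. Their poses are not given: they have to be found in the camera images.
- microscope: loose microscope stand, 2 to 3.1 kg: grey base plate 220 x 180 x 18 mm, underside 28 mm above the soles; column and tube, 176 mm high, over its far left part. Origin: centre of the base, at sole height. x to its back edge (away from the robot), y to its left, z up. Feet at x +-90, y +-70 mm; leans about 0.09 rad on the bare one at (-90, -70), 10 mm shorter than the three in rubber boots
- bare_foot (a point): sole of the bare steel foot (domed, 24 mm wide) at the front right corner, its lowest middle point; touches the table at the start
- cap_top (a point): centre of the top of the black round cap, 32 mm wide and 8 mm high, on the base plate right above the bare foot; 44 mm above that foot's sole. When the stand is level it is 54 mm above the table, at the start 44 mm. Nothing taller than the cap is within 110 mm of it
- shim: light wooden wedge on the table to the right of the bare foot, 120 long, 60 wide, 0.13 kg. Origin: middle of its underside; x to its thin toe, z up. Top: ramp from x = +60 (0.8 mm thick) to x = 0 (9.4 mm); flat, 9.4 mm high, from 0 to -40; heel block 22 mm high from -40 to -60. The foot stands well with its sole at x -28 to 0, y within 25 mm. Toe points roughly at the bare foot
- shim_heel (a point): middle of the upright back face of the wedge's heel block (60 mm wide, 22 mm high), 11 mm above the table: the face to push on, towards the toe; going under the foot takes about 3 to 12 N
- heat_sink: bystander: small finned aluminium heat sink 45 x 45 x 18 mm, origin under its centre
- screwdriver: bystander: small screwdriver 144 mm long, 17 mm thick, near the front edge of the table
- multimeter: bystander: dark hand multimeter 145 x 70 x 43 mm, left of the stand, origin under its centre
- terminal_strip: bystander: white terminal strip 110 x 20 x 16 mm, to the right, origin under its centre

How it is judged:
By the outcome, as a careful person would: the job done as asked, in the order asked, and still so for the second after the job is handed in, while the arm keeps its last pose, push and grip.
It also fails if it takes over 51 s, if anything falls off the work surface, if the arm or the gripper's body presses on something with over 40 N, if the wrist force passes 120 N, or if a joint passes its speed limit or range.

## Working session

There is one attempt and no reset: what is moved stays moved. The work goes in short steps, Python scripts to look and compute and a tool call to move; the robot and the scene stay as the last step left them, time stands still between calls to the robot, and variables do not carry over. Pictures are saved under pics/ and viewed, and the job is handed in when it is done.

Besides the shell and the picture viewer there is one more tool, called after "Emit:" in YAML: its name, and indented under it one key for each argument. send_rows: Moves the arm, as the interface text tells. Scaled input: -1 to 1 covers 0.3 m each way for a shift and 360 degrees each way for a turn. Its arguments: {"type":"object","properties":{"rows":{"type":"array"},"jaw":{"type":"number"},"newtons":{"type":"number"}},"required":["rows"]}

```bash
mkdir -p pics; ls
python3 - <<'E'
from plant import monitor, imaging, workorder, ctrl
import cv2, numpy as np
for n in ["top","side"]:
    im=imaging.read_camera(n); cv2.imwrite(f"pics/{n}0.png",im[:,:,::-1])
    c=imaging.calibration(n); print(n,np.round(c["intrinsics"],1).tolist(),np.round(c["cam_to_world"],3).tolist(), [k for k in c])
s=monitor.get_state(); print(s["time"],s["eef_pos"],s["tcp_rot"],s["contact_force"],ctrl.tip_reach)
E
```

```text
pics
top [[387.0, 0.0, 279.2], [0.0, 387.0, 212.3], [0.0, 0.0, 1.0]] [[0.028, 0.995, -0.091, 0.446], [-1.0, 0.029, 0.01, 0.032], [0.012, 0.091, 0.996, 0.967], [0.0, 0.0, 0.0, 1.0]] ['intrinsics', 'cam_to_world']
side [[401.7, 0.0, 277.2], [0.0, 401.7, 208.8], [0.0, 0.0, 1.0]] [[-0.879, 0.304, -0.367, 0.156], [-0.477, -0.562, 0.676, 0.699], [-0.001, 0.769, 0.639, 0.724], [0.0, 0.0, 0.0, 1.0]] ['intrinsics', 'cam_to_world']
0.1 [ 0.16093888 -0.65496211  0.24703998] [ 9.92760883e-01  1.20102635e-01  2.79892257e-05 -1.08839511e-03] [-0.14637493 -0.15075166  1.16659759] 0.017
```

View pics/top0.png

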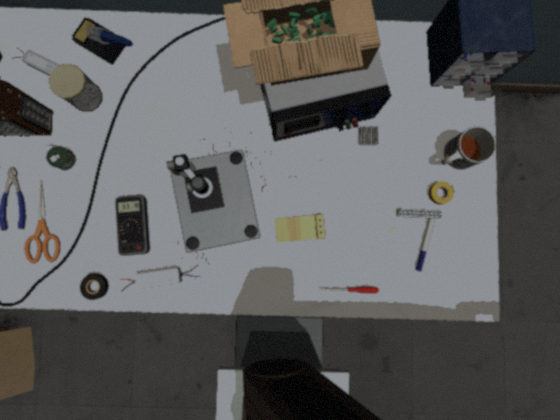

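View pics/side0.png

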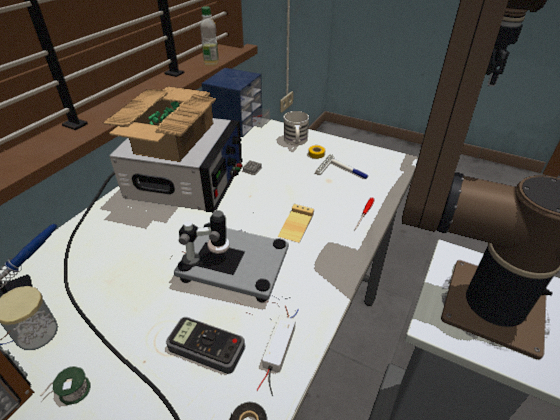

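The top view shows the yellow wedge at about (275–325, 213–241), with its heel on the right. The front-right cap is at about (251, 231) and the other caps are at (192,243), (236,157) and (180,160). Next I'll measure these more closely.

```bash
cat > h.py <<'E'
from plant import monitor, imaging, workorder, ctrl
import cv2, numpy as np
def ray(n,uv,z,c=None):
    c=c or imaging.calibration(n);K=c["intrinsics"];T=c["cam_to_world"]
    p=np.linalg.inv(K)@[uv[0],uv[1],1.]; d=T[:3,:3]@[p[0],-p[1],-p[2]]; o=T[:3,3]
    return o+d*(z-o[2])/d[2]
def proj(n,P,c=None):
    c=c or imaging.calibration(n);K=c["intrinsics"];T=c["cam_to_world"]
    q=T[:3,:3].T@(np.array(P)-T[:3,3]); q=K@[q[0],-q[1],-q[2]]; return q[:2]/q[2]
E
python3 - <<'E'
from h import *
im=cv2.imread("pics/top0.png")
cv2.imwrite("pics/top0c.png",cv2.resize(im[140:300,165:345],None,fx=4.4,fy=3.75*4.4/4.4,interpolation=cv2.INTER_CUBIC))
im2=cv2.imread("pics/side0.png")
cv2.imwrite("pics/side0c.png",cv2.resize(im2[195:315,170:330],None,fx=5,fy=5,interpolation=cv2.INTER_CUBIC))
h=cv2.cvtColor(im,cv2.COLOR_BGR2HSV)
m=((h[...,0]>15)&(h[...,0]<35)&(h[...,1]>70)&(h[...,2]>100)).astype(np.uint8)
m[:, :262]=0;m[:,335:]=0;m[:205]=0;m[:250]=m[:250];m[250:]=0
c=max(cv2.findContours(m,0,2)[0],key=cv2.contourArea)
print(cv2.contourArea(c),cv2.boxPoints(cv2.minAreaRect(c)).tolist())
ap=cv2.approxPolyDP(c,3,True)[:,0]; print(ap.tolist())
for p in ap: print(p,[ray("top",p,z)[:2].round(4) for z in (0,.022)])
d=((h[...,2]<60)).astype(np.uint8); d[:225]=0;d[240:]=0;d[:,:240]=0;d[:,262:]=0
M=cv2.moments(d,True);u=(M['m10']/M['m00'],M['m01']/M['m00']);print(M['m00'],u,ray("top",u,.042))
E
```

```text
972.5 [[275.3002014160156, 218.45216369628906], [321.9043273925781, 214.39964294433594], [323.8555603027344, 236.8386688232422], [277.2514343261719, 240.8911895751953]]
[[322, 216], [277, 219], [278, 240], [322, 237]]
[322 216] [array([ 0.5285, -0.085 ]), array([ 0.5266, -0.0823])]
[277 219] [array([0.5177, 0.0277]), array([0.5161, 0.0278])]
[278 240] [array([0.4653, 0.0238]), array([0.4649, 0.0239])]
[322 237] [array([ 0.4759, -0.0859]), array([ 0.4752, -0.0832])]
111.0 (250.48648648648648, 230.6216216216216) [0.48497593 0.09042688 0.042     ]
```

```bash
ls pics
```

```text
side0.png
side0c.png
top0.png
top0c.png
```

View pics/top0c.png

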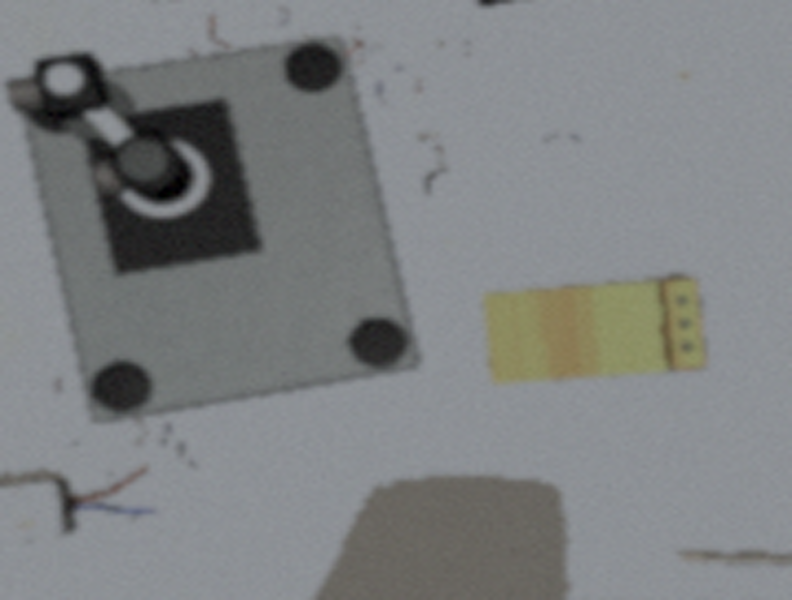

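View pics/side0c.png

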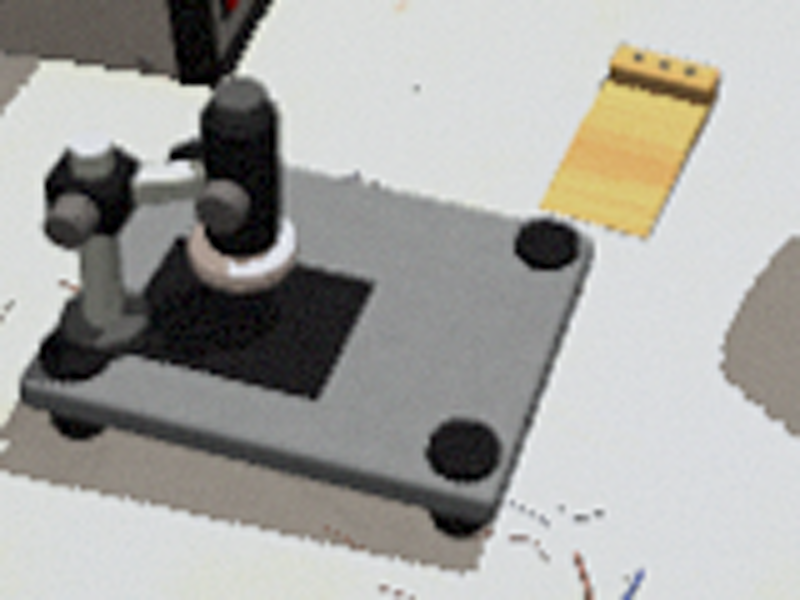

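Run:
```python
from h import *
R=lambda u,z:ray("top",u,z)[:2]
h1=R((322.5,213.6),.022);h2=R((325.5,238.1),.022);t1=R((275.5,218.1),.001);t2=R((277.3,241.9),.001)
H=(h1+h2)/2;T=(t1+t2)/2;d=T-H;print("heel",H,"toe",T,np.linalg.norm(d),np.degrees(np.arctan2(d[1],d[0])),np.linalg.norm(h1-h2),np.linalg.norm(t1-t2))
e=h1-h2;print("perp",np.degrees(np.arctan2(e[1],e[0])))
c=R((250.9,230.9),.044);bl=R((236.1,157.6),.054);fl=R((192.5,242.9),.054)
print("cap",c,"backright",bl,"frontleft",fl, np.linalg.norm(bl-c),np.linalg.norm(fl-c))
e=bl-c;f=fl-c;print(np.degrees(np.arctan2(e[1],e[0])),np.degrees(np.arctan2(f[1],f[0])))
# side
E=lambda x,y:(170+x/5,195+y/5)
S=lambda u,z:ray("side",u,z)[:2]
print("side cap",S(E(548,243),.044),"toe",S(E(541,208),.001),S(E(647,237),.001),"heeltop back",S(E(625,43),.022),S(E(720,69),.022))
```

```text
heel [ 0.50266744 -0.08764552] toe [0.49016437 0.02846281] 0.11677958414150379 96.14618542376303 0.06040721868081546 0.05958080303555918
perp 7.979594865249026
cap [0.48425683 0.08929401] backright [0.65840573 0.13015716] frontleft [0.45183942 0.22454019] 0.1788788276169168 0.13907701328309882
13.205267059610144 103.47904082545769
side cap [0.48018625 0.09189709] toe [0.51604695 0.03251437] [0.45811013 0.02558938] heeltop back [ 0.52744851 -0.08690966] [ 0.47161551 -0.09135949]
```

Emit:
send_rows:
  rows:
    - [0.09, 0.15, 0, 0.02]
    - [0.19, 0.29, 0, 0.04]
    - [0.28, 0.44, 0, 0.06]
    - [0.38, 0.59, 0, 0.08]
    - [0.47, 0.74, 0, 0.1]
    - [0.56, 0.88, 0, 0.114]
    - [0.56, 0.88, 0, 0.114]
  jaw: 0.7
  newtons: 40

```text
time: 0.98
eef_pos: [0.3302, -0.3888, 0.2478]
tcp_rot: [0.887, 0.462, 0.0, -0.001]
contact_force: [0.3, 0.7, -0.4]
opening: 0.301
```

Emit:
send_rows:
  rows:
    - [0.1, 0.15, 0, 0.02]
    - [0.2, 0.3, 0, 0.04]
    - [0.3, 0.45, -0.05, 0.06]
    - [0.4, 0.6, -0.15, 0.08]
    - [0.5, 0.75, -0.25, 0.1]
    - [0.583, 0.883, -0.4, 0.114]
    - [0.583, 0.883, -0.5, 0.114]
    - [0.583, 0.883, -0.5, 0.114]

```text
time: 1.98
eef_pos: [0.5018, -0.1259, 0.0951]
tcp_rot: [0.67, 0.742, -0.001, -0.003]
contact_force: [-0.2, -0.2, 0.1]
opening: 0.303
```

Run:
```python
from h import *
print(ctrl.tip_reach,[a for a in dir(ctrl) if a[0]!='_'])
c=imaging.calibration("wrist")
for n in ["top","side","wrist"]:
    cv2.imwrite(f"pics/{n}1.png",imaging.read_camera(n)[:,:,::-1])
s=monitor.get_state();print(s["eef_pos"],s["tcp_rot"],s["contact_force"],s["time"])
a=cv2.imread("pics/side1.png")[195:315,170:330]
w=cv2.imread("pics/wrist1.png")
cv2.imwrite("pics/m1.png",np.vstack([cv2.resize(a,(400,300)),cv2.resize(w,(400,300))]))
```

```text
0.017 ['Unreachable', 'tip_reach']
[ 0.5047619  -0.12801862  0.09981422] [6.70519215e-01 7.41891077e-01 2.87313332e-04 1.23711606e-03] [-0.41610236 -0.30277403  0.2001722 ] 2.125
```

View pics/m1.png

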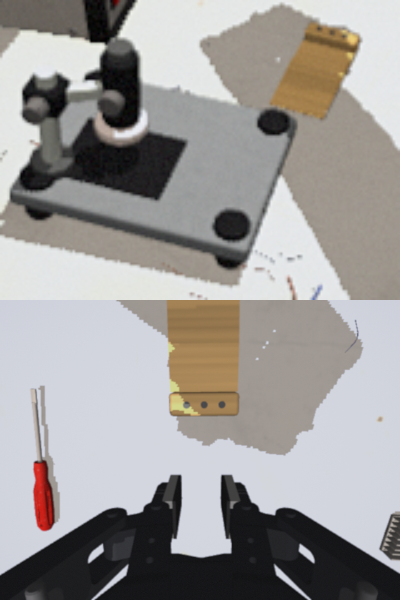

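Run:
```python
from h import *
s=[monitor.get_state()["eef_pos"] for _ in range(3)];print(np.round(s,4))
c=imaging.calibration("wrist")
E=lambda x,y:(x*1.4,(y-300)*1.4)
for p,z in [((169.5,415),.022),((239,415),.022),((167.5,393),.022),((239,392),.022)]: print(ray("wrist",E(*p),z,c).round(4))
w=cv2.imread("pics/wrist1.png");cv2.imwrite("pics/w1c.png",cv2.resize(w[60:300,180:400],None,fx=2.5,fy=2.5))
```

```text
[[ 0.5048 -0.128   0.0998]
 [ 0.5048 -0.128   0.0998]
 [ 0.5048 -0.128   0.0998]]
[ 0.4742 -0.0932  0.022 ]
[ 0.534  -0.0871  0.022 ]
[ 0.4714 -0.0748  0.022 ]
[ 0.5312 -0.0679  0.022 ]
```

View pics/w1c.png

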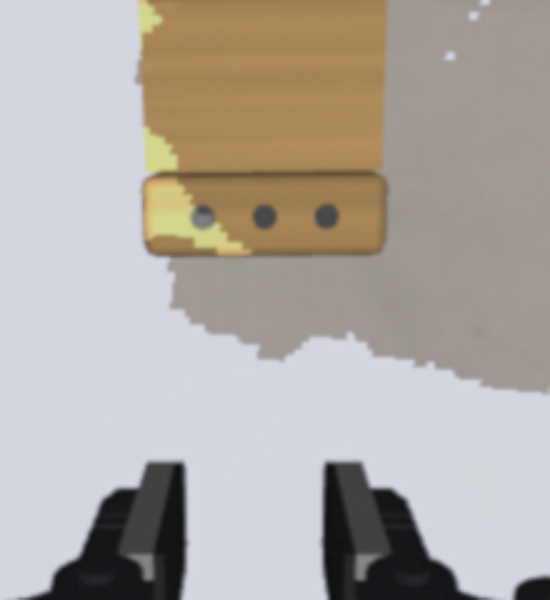

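Emit:
send_rows:
  rows:
    - [0, 0, -0.1, 0]
    - [0, 0, -0.2, 0]
    - [0, 0, -0.25, 0]
    - [0, 0, -0.25, 0]
    - [0, 0, -0.25, 0]

```text
time: 2.75
eef_pos: [0.505, -0.1274, 0.0249]
tcp_rot: [0.67, 0.742, 0.0, 0.001]
contact_force: [1.2, -0.3, 0.3]
opening: 0.301
```

Emit:
send_rows:
  rows:
    - [-0.004, 0.04, -0.013, 0]
    - [-0.007, 0.065, -0.013, 0]
    - [-0.009, 0.08, -0.013, 0]
    - [-0.01, 0.095, -0.013, 0]
    - [-0.012, 0.11, -0.013, 0]
    - [-0.014, 0.13, -0.013, 0]
    - [-0.016, 0.15, -0.013, 0]
    - [-0.018, 0.17, -0.013, 0]
    - [-0.02, 0.19, -0.013, 0]
    - [-0.023, 0.21, -0.013, 0]
    - [-0.025, 0.23, -0.013, 0]
    - [-0.027, 0.25, -0.013, 0]
    - [-0.029, 0.27, -0.013, 0]
    - [-0.03, 0.28, -0.013, 0]
    - [-0.03, 0.28, -0.013, 0]

```text
time: 4.62
eef_pos: [0.495, -0.0426, 0.0195]
tcp_rot: [0.67, 0.743, 0.0, 0.0]
contact_force: [1.3, -2.1, 1.2]
opening: 0.3
```

```bash
cat > look.py <<'E'
from h import *
import sys
k=sys.argv[1]
for n in ["top","side","wrist"]:
    cv2.imwrite(f"pics/{n}{k}.png",imaging.read_camera(n)[:,:,::-1])
s=monitor.get_state();print(s["time"],s["eef_pos"].round(4),s["contact_force"].round(2))
a=cv2.imread(f"pics/side{k}.png")[195:315,170:330]
w=cv2.imread(f"pics/wrist{k}.png")
t=cv2.imread(f"pics/top{k}.png")[140:260,165:325]
cv2.imwrite(f"pics/m{k}.png",np.vstack([np.hstack([cv2.resize(t,(400,300)),cv2.resize(w,(400,300))]),np.hstack([cv2.resize(a,(400,300)),np.zeros((300,400,3),np.uint8)])]))
E
python3 look.py 2
```

```text
4.775 [ 0.4951 -0.0426  0.0195] [ 0.29 -1.07  1.57]
```

View pics/m2.png

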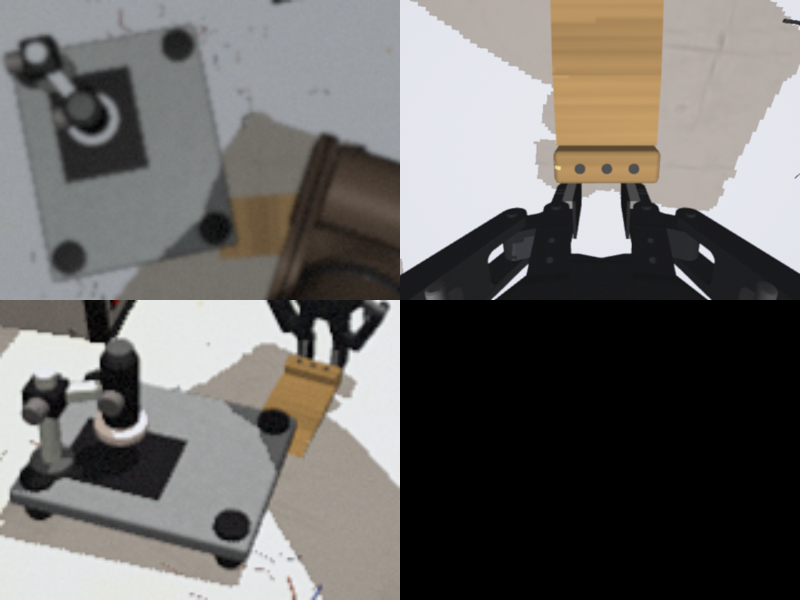

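The wedge is pushed straight, with its heel against both fingers. In the mosaic's wrist pane the heel edge runs along row 182, and the toe is now just under the plate edge.

Run:
```python
from h import *
for p in [(154,182),(258,182)]: print(ray("wrist",(p[0]*1.4,p[1]*1.4),.022).round(4))
```

```text
[ 0.4674 -0.0335  0.022 ]
[ 0.5261 -0.0275  0.022 ]
```

Emit:
send_rows:
  rows:
    - [-0.001, 0.01, 0, 0]
    - [-0.002, 0.02, 0, 0]
    - [-0.003, 0.03, 0, 0]
    - [-0.004, 0.04, 0, 0]
    - [-0.005, 0.05, 0, 0]
    - [-0.006, 0.06, 0, 0]
    - [-0.007, 0.07, 0, 0]
    - [-0.009, 0.08, 0, 0]
    - [-0.01, 0.09, 0, 0]
    - [-0.011, 0.1, 0, 0]
    - [-0.012, 0.11, 0, 0]
    - [-0.013, 0.12, 0, 0]
    - [-0.014, 0.13, 0, 0]
    - [-0.015, 0.14, 0, 0]
    - [-0.016, 0.15, 0, 0]
    - [-0.017, 0.16, 0, 0]
    - [-0.018, 0.17, 0, 0]
    - [-0.019, 0.18, 0, 0]
    - [-0.02, 0.19, 0, 0]
    - [-0.021, 0.2, 0, 0]

```text
time: 7.28
eef_pos: [0.4887, 0.0167, 0.0195]
tcp_rot: [0.67, 0.742, -0.0, 0.001]
contact_force: [0.4, -4.7, 1.4]
opening: 0.298
```

```bash
python3 look.py 3
```

```text
7.425 [0.4886 0.0172 0.0195] [ 0.13 -2.65  1.83]
```

View pics/m3.png

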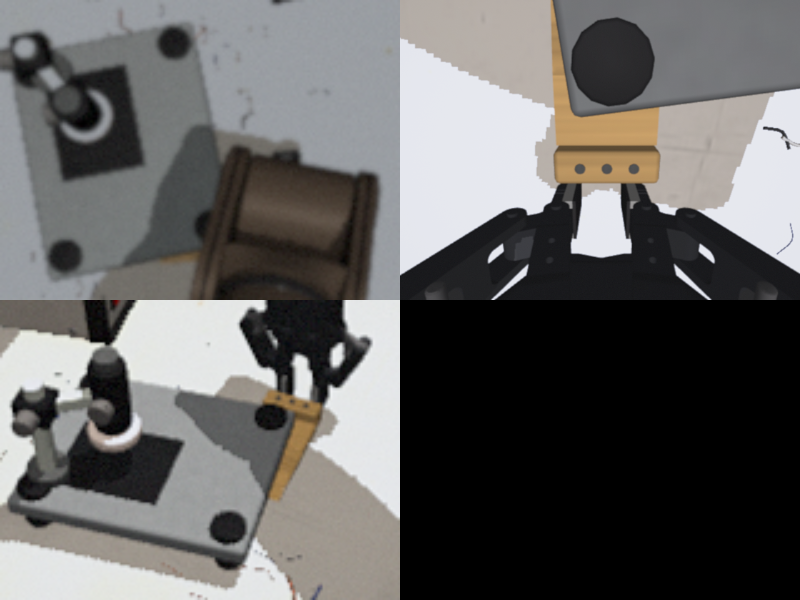

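The foot is riding up the wedge: in the wrist pane the cap is at about (613, 61) and the heel edge at row 182. I'll measure what travel is left.

Run:
```python
from h import *
w=cv2.imread("pics/wrist3.png")
print(ray("wrist",(213*1.4,61*1.4),.0535).round(4))
for p in [(154,182),(258,182)]: print(ray("wrist",(p[0]*1.4,p[1]*1.4),.022).round(4))
for k in ("0","3"):
  s=f"pics/side{k}.png"; im=cv2.imread(s); cv2.imwrite(f"pics/sc{k}.png",cv2.resize(im[200:320,165:305],None,fx=4,fy=4))
a=np.hstack([cv2.imread("pics/sc0.png")[:,:,:],cv2.imread("pics/sc3.png")]);cv2.imwrite("pics/cmp3.png",cv2.resize(a,(800,343)))
```

```text
[0.4854 0.0919 0.0535]
[0.461  0.0263 0.022 ]
[0.5197 0.0323 0.022 ]
```

View pics/cmp3.png

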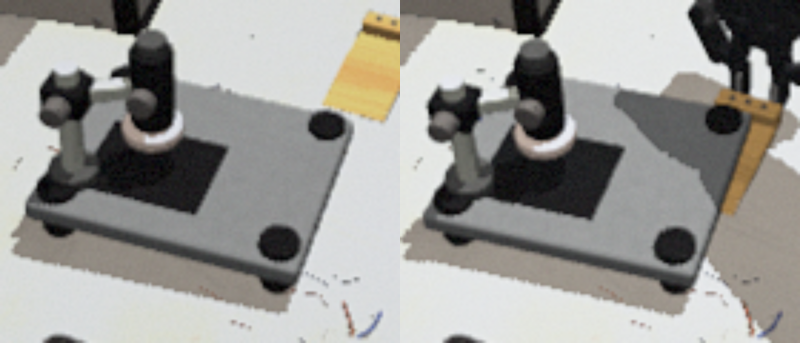

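Emit:
send_rows:
  rows:
    - [-0.001, 0.01, 0, 0]
    - [-0.002, 0.02, 0, 0]
    - [-0.003, 0.03, 0, 0]
    - [-0.004, 0.04, 0, 0]
    - [-0.005, 0.05, 0, 0]
    - [-0.006, 0.06, 0, 0]
    - [-0.006, 0.06, 0, 0]
    - [-0.006, 0.06, 0, 0]

```text
time: 8.43
eef_pos: [0.4866, 0.0359, 0.0193]
tcp_rot: [0.67, 0.742, 0.0, -0.0]
contact_force: [1.5, -1.8, -0.4]
opening: 0.301
```

```bash
python3 look.py 4
```

```text
8.575 [0.4862 0.0359 0.0191] [ 0.56 -1.18  0.06]
```

View pics/m4.png

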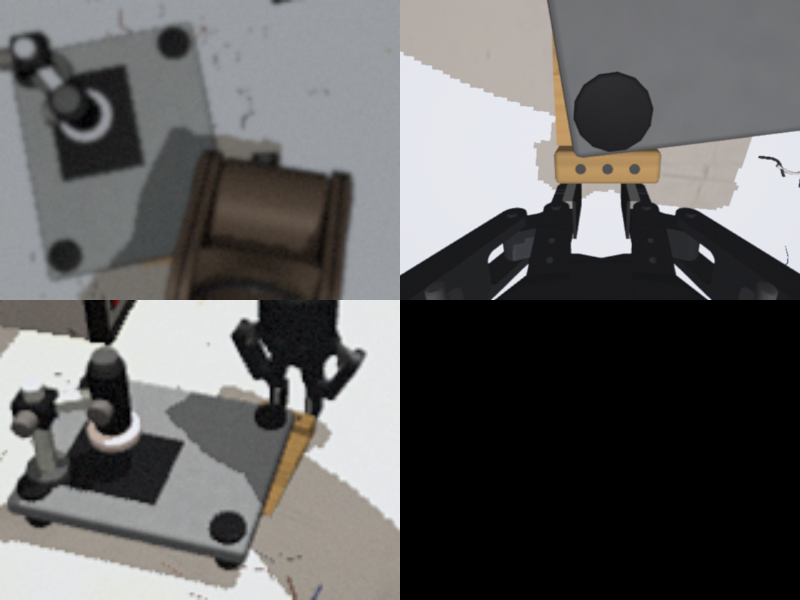

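Run:
```python
from h import *
c=ray("wrist",(213.5*1.4,111*1.4),.0535)
a,b=[ray("wrist",(p[0]*1.4,p[1]*1.4),.022) for p in [(155,182),(259,182)]]
d=np.array([-.107,.994]);H=((a+b)/2)[:2]
print("cap",c.round(4),"heel",H.round(4),"along",(c[:2]-H)@d,"lat",(c[:2]-H)@[.994,.107])
```

```text
cap [0.4854 0.0925 0.0535] heel [0.4885 0.0482] along 0.04428135139502211 lat 0.0016524410642434345
```

Emit:
send_rows:
  rows:
    - [0.005, -0.05, 0, 0]
    - [0.011, -0.1, 0, 0]
    - [0.011, -0.1, 0.05, 0]
    - [0.011, -0.1, 0.2, 0]
    - [0.011, -0.1, 0.33, 0]
    - [0.005, 0.0, 0.33, 0]
    - [0.0, 0.1, 0.33, 0]
    - [-0.004, 0.187, 0.33, 0]
    - [-0.004, 0.187, 0.29, 0]
    - [-0.004, 0.187, 0.25, 0]
    - [-0.004, 0.187, 0.25, 0]
    - [-0.004, 0.187, 0.25, 0]
  jaw: 0.7

```text
time: 10.07
eef_pos: [0.4856, 0.0908, 0.0942]
tcp_rot: [0.67, 0.742, -0.0, -0.0]
contact_force: [0.1, -0.3, 0.6]
opening: 0.301
```

Emit:
send_rows:
  rows:
    - [0, 0, 0, 0]
    - [0, 0, 0, 0]
    - [0, 0, 0, 0]
    - [0, 0, 0, 0]
  jaw: 1.0

```text
time: 10.58
eef_pos: [0.4856, 0.0915, 0.0945]
tcp_rot: [0.67, 0.742, 0.0, 0.0]
contact_force: [-0.0, -0.3, 0.3]
opening: -0.006
```

```bash
python3 look.py 5
```

```text
10.725 [0.4856 0.0915 0.0944] [-0.79  0.01  0.17]
```

View pics/m5.png

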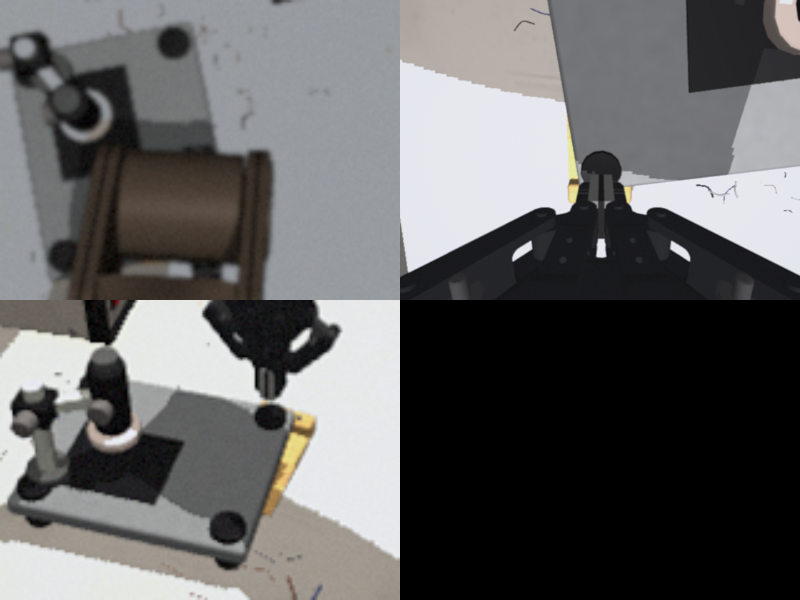

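The shut fingers are centred over the cap, and the wedge stayed in place when I backed off. Next I'll come down slowly.

Emit:
send_rows:
  rows:
    - [0, 0, -0.02, 0]
    - [0, 0, -0.04, 0]
    - [0, 0, -0.055, 0]
    - [0, 0, -0.063, 0]
    - [0, 0, -0.068, 0]
    - [0, 0, -0.072, 0]
    - [0, 0, -0.076, 0]
    - [0, 0, -0.08, 0]
    - [0, 0, -0.08, 0]

```text
time: 11.85
eef_pos: [0.4856, 0.0915, 0.0704]
tcp_rot: [0.67, 0.742, -0.0, -0.0]
contact_force: [0.8, -0.6, 0.6]
opening: 0.001
```

Emit:
send_rows:
  rows:
    - [0, 0, -0.003, 0]
    - [0, 0, -0.006, 0]
    - [0, 0, -0.006, 0]

```text
time: 12.22
eef_pos: [0.4857, 0.0914, 0.07]
tcp_rot: [0.67, 0.743, -0.0, -0.0]
contact_force: [-4.0, -1.1, 8.3]
opening: -0.001
```

Emit:
send_rows:
  rows:
    - [0, 0, -0.003, 0]
    - [0, 0, -0.005, 0]
    - [0, 0, -0.005, 0]

```text
time: 12.6
eef_pos: [0.4858, 0.0914, 0.0698]
tcp_rot: [0.67, 0.743, -0.001, -0.001]
contact_force: [-9.3, -0.9, 17.1]
opening: 0.001
```

The side force is growing with the press, so I'll ease x back a little while pressing further.

Emit:
send_rows:
  rows:
    - [-0.002, 0, -0.002, 0]
    - [-0.004, 0, -0.004, 0]
    - [-0.004, 0, -0.004, 0]

```text
time: 12.98
eef_pos: [0.4857, 0.0914, 0.0697]
tcp_rot: [0.67, 0.743, -0.0, 0.0]
contact_force: [-9.0, -1.5, 20.5]
opening: 0.004
```

Emit:
send_rows:
  rows:
    - [-0.004, 0, -0.002, 0]
    - [-0.007, 0, -0.004, 0]
    - [-0.007, 0, -0.005, 0]
    - [-0.007, 0, -0.005, 0]

```text
time: 13.48
eef_pos: [0.4856, 0.0913, 0.0697]
tcp_rot: [0.67, 0.743, 0.002, 0.002]
contact_force: [-5.9, -0.6, 23.6]
opening: 0.002
```

```bash
python3 look.py 6
```

```text
13.625 [0.4856 0.0913 0.0697] [-5.94 -0.68 24.12]
```

View pics/m6.png

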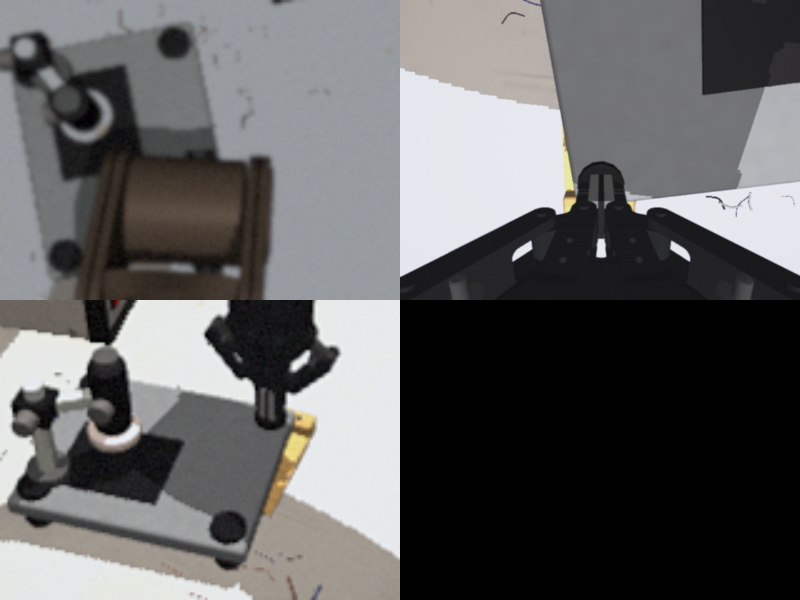

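Emit:
send_rows:
  rows:
    - [-0.004, 0, -0.003, 0]
    - [-0.008, 0, -0.006, 0]
    - [-0.008, 0, -0.007, 0]
    - [-0.008, 0, -0.007, 0]
    - [-0.008, 0, -0.007, 0]

```text
time: 14.25
eef_pos: [0.4855, 0.0913, 0.0696]
tcp_rot: [0.67, 0.743, 0.003, 0.004]
contact_force: [-5.7, -0.6, 29.5]
opening: 0.001
```

Run:
```python
from h import *
s=monitor.get_state();print(s["time"],s["eef_pos"].round(4),s["contact_force"].round(1))
print(workorder.sign_off())
```

```text
14.25 [0.4855 0.0913 0.0696] [-5.7 -0.6 29.5]
the job is handed in; nothing more can be done
None
```

I pushed the wedge by its heel with two fingertips until the bare foot stood on its flat part. Then I backed off, closed the fingers, pressed on the cap above that foot, and signed off at 14.25 s while still pressing.

**Last checks:**
- **Foot on the wedge:** the wrist camera put the foot at about x = -16 mm on the wedge (the good range is -28 to 0) and 2 mm off its centre line. That was measured before the press. The wedge still looked in place in the pictures taken afterwards.
- **Level:** the fingertips met the cap at about 53 mm above the table, against 54 mm nominal when level. That is within the calibration error.
- **Press and rocking:** the press ended at about 29.5 N. The tool sank only about 0.4 mm as the force rose from 8 to 29.5 N, so the foot no longer rocks.
- **Stand and other things:** the stand showed no visible shift beyond levelling out, and I kept the arm clear of the other things on the table. I did not measure their positions again at the end.

**One imperfection:** a side force of about 6 N remained at the cap (9 N at its peak). I reduced it by easing the tool back, but it did not go to zero.

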